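Tighten a vacuum cell's cover bolts in cross order

TASK

With the T-handled box wrench, tighten the four star-headed bolts on the cover of the round vacuum cell, clockwise and in cross order in two passes: first give every bolt about a twelfth of a turn, following the first bolt by the one opposite it, then go round again in the same crosswise way and bring each bolt up until it stops hard, without forcing it any further. Afterwards stand the wrench upright in its tray and let go; turn the bolts with the wrench only, and do not disturb the clamping fork, the lens tube and the jar.

Things in the scene. Friction and masses are not known exactly. Their poses are not given: they have to be found in the camera images.
- cell: Round bare-aluminium vacuum cell, fixed to the worktop: 134 mm across foot and cover, cover top 40 mm above the worktop, a low dark window ring (40 mm across, 3 mm high) in the middle and a short pump port sticking out to 81 mm from the centre along its +x. Origin: centre of its underside; z up. Its place and yaw vary.
- wrench: Steel T-handled box wrench, 104 mm tall, 0.28 kg, standing in the tray. Origin: centre of the socket's mouth; z up. Round socket 39 mm across, 17 deep inside, six inner teeth at 0, 60.. deg from x, tapered over their lowest 4 mm, go between a head's lobes (0.08 rad play each way); 14 mm shaft; on top a bar 64 mm along x, 16 thick along y, 86 to 104 mm above the mouth: grip its middle across the thickness.
- tray: Square black tray 104 x 104 mm, walls 4 mm thick and 16 mm high, rubber floor 6 mm above its origin; fixed. Origin: centre of its underside.
- fork: Steel clamping fork, 42x70x16 mm, loose; a bystander. Origin: centre of its underside.
- lens_tube: Short black lens tube, 30 mm across, 26 mm high, loose; a bystander. Origin: centre of its underside.
- jar: Clear jar of screws with a black cap, 58 mm across, 56 mm high, loose; a bystander. Origin: centre of its underside.
- head_1 (a point): Centre of the top of bolt head 1 (opposite 3; the four form a 62 mm square). Steel head with six lobes (star shape), 28 mm across, 14 high, top 4 mm bevelled, top 54 mm above the worktop; wrench home: its mouth on the cover, 14 mm lower. The angle of the lobes is random and untold (axes here are the cell's): see or feel it; the wrench rests on top until in line, and bevels may need up to 15 N to slip past.
- head_2 (a point): Centre of the top of bolt head 2 (opposite 4; the four form a 62 mm square). Steel head with six lobes (star shape), 28 mm across, 14 high, top 4 mm bevelled, top 54 mm above the worktop; wrench home: its mouth on the cover, 14 mm lower. The angle of the lobes is random and untold (axes here are the cell's): see or feel it; the wrench rests on top until in line, and bevels may need up to 15 N to slip past.
- head_3 (a point): Centre of the top of bolt head 3 (opposite 1; the four form a 62 mm square). Steel head with six lobes (star shape), 28 mm across, 14 high, top 4 mm bevelled, top 54 mm above the worktop; wrench home: its mouth on the cover, 14 mm lower. The angle of the lobes is random and untold (axes here are the cell's): see or feel it; the wrench rests on top until in line, and bevels may need up to 15 N to slip past.
- head_4 (a point): Centre of the top of bolt head 4 (opposite 2; the four form a 62 mm square). Steel head with six lobes (star shape), 28 mm across, 14 high, top 4 mm bevelled, top 54 mm above the worktop; wrench home: its mouth on the cover, 14 mm lower. The angle of the lobes is random and untold (axes here are the cell's): see or feel it; the wrench rests on top until in line, and bevels may need up to 15 N to slip past.
- bolt_1 (a joint): Turn of bolt 1, rad, growing as it is tightened (clockwise from above). Starts at 0 to 0.15, turns against 0.1 N m, stays where left; at 1.2 it comes up hard: the torque then climbs by about 2 N m per rad, and 0.2 rad further it is overtightened. A twelfth of a turn is 0.52. Does not tell the angle of the lobes.
- bolt_2 (a joint): Turn of bolt 2, rad, growing as it is tightened (clockwise from above). Starts at 0 to 0.15, turns against 0.1 N m, stays where left; at 1.2 it comes up hard: the torque then climbs by about 2 N m per rad, and 0.2 rad further it is overtightened. A twelfth of a turn is 0.52. Does not tell the angle of the lobes.
- bolt_3 (a joint): Turn of bolt 3, rad, growing as it is tightened (clockwise from above). Starts at 0 to 0.15, turns against 0.1 N m, stays where left; at 1.2 it comes up hard: the torque then climbs by about 2 N m per rad, and 0.2 rad further it is overtightened. A twelfth of a turn is 0.52. Does not tell the angle of the lobes.
- bolt_4 (a joint): Turn of bolt 4, rad, growing as it is tightened (clockwise from above). Starts at 0 to 0.15, turns against 0.1 N m, stays where left; at 1.2 it comes up hard: the torque then climbs by about 2 N m per rad, and 0.2 rad further it is overtightened. A twelfth of a turn is 0.52. Does not tell the angle of the lobes.

How it is judged:
On the way, in this order (a step that is already met when the one before it is completed fails the run):
1. first pass: every bolt has been given its part turn (above 0.3) and none is hard up yet (below 0.95) (value of joint bolt_1 between 0.3 and 0.95 rad and value of joint bolt_2 between 0.3 and 0.95 rad and value of joint bolt_3 between 0.3 and 0.95 rad and value of joint bolt_4 between 0.3 and 0.95 rad), for 0.1 s.
2. second pass: every bolt is hard up (above 1.15) (value of joint each of bolt_1, bolt_2, bolt_3, bolt_4 above 1.15 rad), for 0.2 s.
At the end, for the whole second after the job is handed in: All four bolts are hard up (joints above 1.15), and the wrench stands released and at rest in its tray: upright within 0.1 rad, its mouth on the tray floor, its axis within 36 mm of the tray's centre (all of step 2 and horizontal distance between wrench and tray below 0.036 m and z of wrench in the frame of tray below 0.012 m and angle between wrench's own z axis and vertical below 0.1 rad and linear speed of wrench below 0.02 m/s); the robot touches nothing.
It fails at once if a bolt is taken past 0.95 before every bolt has had its first part turn (0.3) (value of joint any of bolt_1, bolt_2, bolt_3, bolt_4 above 0.95 rad and value of joint any of bolt_1, bolt_2, bolt_3, bolt_4 below 0.3 rad).
It fails at once if out of cross order: in either pass the second bolt to go past that pass's mark (0.3, then 0.95) is a neighbour of the first, not its opposite (((value of joint each of bolt_1, bolt_2 above 0.3 rad and value of joint each of bolt_3, bolt_4 below 0.3 rad) or (value of joint each of bolt_2, bolt_3 above 0.3 rad and value of joint each of bolt_1, bolt_4 below 0.3 rad) or (value of joint each of bolt_3, bolt_4 above 0.3 rad and value of joint each of bolt_1, bolt_2 below 0.3 rad) or (value of joint each of bolt_4, bolt_1 above 0.3 rad and value of joint each of bolt_2, bolt_3 below 0.3 rad)) or ((value of joint each of bolt_1, bolt_2 above 0.95 rad and value of joint each of bolt_3, bolt_4 below 0.95 rad) or (value of joint each of bolt_2, bolt_3 above 0.95 rad and value of joint each of bolt_1, bolt_4 below 0.95 rad) or (value of joint each of bolt_3, bolt_4 above 0.95 rad and value of joint each of bolt_1, bolt_2 below 0.95 rad) or (value of joint each of bolt_4, bolt_1 above 0.95 rad and value of joint each of bolt_2, bolt_3 below 0.95 rad))).
It fails at once if a bolt is overtightened (beyond 1.42) (value of joint any of bolt_1, bolt_2, bolt_3, bolt_4 above 1.42 rad).
It fails at once if a bolt is pushed with the bare fingers (contact force between the fingers and bolt_1 above 1 N or contact force between the fingers and bolt_2 above 1 N or contact force between the fingers and bolt_3 above 1 N or contact force between the fingers and bolt_4 above 1 N).
It fails at once if the fork, lens tube or jar is moved by more than 20 mm (distance of any of fork, lens_tube, jar from where it was at the start of the episode above 0.02 m).
It also fails if it takes over 72 s, if anything falls off the work surface, if the arm or the gripper's body presses on something with over 40 N, if the wrist force passes 120 N, or if a joint passes its speed limit or range.

ROBOT

A 6-joint arm with a two-finger parallel gripper is mounted at the origin on the work surface; the furniture and walls round the work are solid. World frame = base frame: x ahead of the robot, y to its left, z up, the work surface at z = 0. Lengths are in m, angles in rad, forces in N, time in s.
With the tool pointing down it reaches from about 0.2 to 0.875 m from the base axis. Payload 3.4 kg.
Tool frame: the origin (TCP) lies between the finger pads; the fingertips stand 25 mm ahead of it and the grasp point (between the pads) lies 6 mm ahead of it (r.nose_length is the z of the fingertips in the tool frame, in m); z points along the fingers, x is the direction in which the jaws open and shut, and the axes are right-handed (so a half turn about z gives the same grasp; the last joint's range is limited). The gripper opens to 94 mm and grips with 3 to 60 N. Pads are 16 mm wide; open, the fingers measure 119 mm over their backs; the gripper's body (75 mm by 177 mm) begins 78 mm behind the grasp point.
Start: joints at [-1.334, 0.276, 1.505, -0, 1.361, -0.121], TCP at [0.201, -0.539, 0.23] pointing down, gripper open.
Joint ranges: [-2.89, 2.89], [-0.75, 2.08], [0.22, 2.7], [-1.18, 4.32], [0.11, 2.71], [-2.7, 2.7]. Speed limits (rad/s): [2.57, 2.57, 3.14, 3.14, 3.14, 3.14].

INTERFACE

Orientations are given as a unit quaternion [w, x, y, z].
In Python, from plant import r, gripper_to, inverse_kinematics, vision, models, telemetry gives the robot as it stands. Calls block until the motion is done:
- r.move_to(position, orientation): joint-space move of the TCP to a pose.
- r.move_l(position, rot=None, vel=0.15, guard=None): straight line of the TCP; rot=None keeps the orientation; vel is the mean speed in m/s. With guard (N) it stops when the force on the tool has changed by that much, and returns True; else False.
- r.movej(angles): joint-space move.
- gripper_to(opening, f_grip=None): finger opening in m; f_grip is the grip in N (None keeps the last); returns when the fingers have stopped.
- r.hold(seconds).
- inverse_kinematics(position, orientation): joint angles nearest the present ones, or None.
- vision.snapshot(name): name is "scene" or "side" or "wrist"; returns the picture (384x512x3 uint8, red, green, blue); there is no depth.
- vision.get_calibration(name): a dict with "fx", "fy", "cx", "cy" (pixels), "D" ([k1, k2, p1, p2, k3] as OpenCV has them; the pictures are not rectified), "position" and "orientation" of the camera in the world. Camera axes: x right, y down, z forward; pixel columns grow to the right and rows downward; lengths in m; the calibration is good to about 2 mm. A picture is of the moment at which its call begins: read the wrist's pose just before it. get_calibration takes no time and is no camera call; for the wrist camera it gives the pose at the moment of the call.
A pose or a line that the arm cannot do raises r.PlanningError and nothing moves.
- r.sign_off(): hands the job in, once; it reports no verdict.
Trained networks look in the newest picture that a camera, given by its name, has taken for a name from the list of things; names that differ only in an ending like _2 or _b are one class to them, and where a whole thing is asked for, a point or a joint stands for the part that bears it (a point fixed in the world has none). Each returns a list of dicts, best first, with "score" (0 to 1); they miss things now and then, are a little off and sometimes report something else, mostly with a low value. They report only what shows in the picture. A call takes as long as a camera call.
- models.boxes_of(thing, camera): "at" ([x, y, z] in m, in world coordinates, good to about 4 mm: the middle of the surface that is visible of it).
- models.regions_of(thing, camera): "pixels" (384x512 bool, what is visible of it).
- models.mark_of(thing, camera): "at" ([x, y, z] in m, in world coordinates, good to about 4 mm: a listed point, or the origin of a listed thing).
Readings, each from a call of its own:
- telemetry.current_t(): time.
- telemetry.current_joints(): joint angles.
- telemetry.current_dq(): joint speeds.
- telemetry.current_joint_efforts(): joint torques, N m.
- telemetry.current_ee_pos(): TCP position.
- telemetry.current_tool_rot(): TCP orientation.
- telemetry.current_wrist_force(): force on the tool from outside, world axes, zero at the start.
- telemetry.current_torque(): the same for the moment, N m.
- telemetry.current_opening(): finger opening in m.
Only numpy, scipy, OpenCV 4.12 (cv2) and the standard library are available. Lean on these libraries where they do the work, as an engineer would, in place of code of your own. Each camera call takes 0.05 s, during which the arm holds its last target.

## Working session

There is one attempt and no reset: what is moved stays moved. The work goes in short steps, each a Python script; the robot and the scene stay as the last script left them, time stands still between calls to the robot, and variables do not carry over. Pictures are saved under pics/ and viewed, and the job is handed in when it is done.

```bash
ls; mkdir -p pics; cat > h.py <<'E'
import numpy as np, cv2
from scipy.spatial.transform import Rotation as R
from plant import r, gripper_to, inverse_kinematics, vision, models, telemetry as T
def save(n,im): cv2.imwrite('pics/'+n+'.png',im[:,:,::-1])
def cam(n):
    c=vision.get_calibration(n); K=np.array([[c['fx'],0,c['cx']],[0,c['fy'],c['cy']],[0,0,1]]); q=np.array(c['orientation'])
    return K,np.array(c['D'],float),np.array(c['position']),R.from_quat(q[[1,2,3,0]]).as_matrix()
def ray(C,px):
    K,D,p,M=C; u=cv2.undistortPoints(np.array([[px]],float),K,D)[0,0]; return p, M@np.array([u[0],u[1],1])
def atz(C,px,z):
    p,d=ray(C,px); return p+d*(z-p[2])/d[2]
def proj(C,P):
    K,D,p,M=C; P=np.atleast_2d(P); rv=cv2.Rodrigues(M.T)[0]
    return cv2.projectPoints(P.astype(float),rv,-M.T@p,K,D)[0][:,0]
def qdown(yaw):
    # tool z down; tool x at angle yaw
    c,s=np.cos(yaw),np.sin(yaw); m=np.array([[c,s,0],[s,-c,0],[0,0,-1]]).T
    m=np.column_stack([[c,s,0],[s,-c,0],[0,0,-1]])
    q=R.from_matrix(m).as_quat(); return q[[3,0,1,2]]
E
python3 - <<'E'
from h import *
print(T.current_t(),T.current_joints(),T.current_tool_rot(),r.nose_length)
for n in('scene','side','wrist'):
    im=vision.snapshot(n); save(n+'0',im)
    for t in ('cell','wrench','tray','fork','lens_tube','jar','head_1'):
        f=models.mark_of(t,n); print(n,t,[(np.round(d['at'],3).tolist(),round(d['score'],2)) for d in f[:5]])
    print(vision.get_calibration(n))
print(T.current_t())
E
```

```text
pics
0.0 [-1.33401257e+00  2.76575714e-01  1.50607777e+00 -2.35503642e-05
  1.36072048e+00 -1.21024269e-01] [-5.83701338e-04  8.21652445e-01 -5.69988129e-01 -6.72820559e-04] 0.025
scene cell [([0.437, -0.097, -0.0], 0.6), ([0.461, 0.161, -0.0], 0.59)]
scene wrench [([0.52, 0.387, 0.004], 0.63), ([0.357, 0.262, 0.002], 0.52), ([0.427, 0.128, 0.056], 0.44)]
scene tray [([0.501, 0.382, 0.002], 0.98), ([0.485, 0.2, 0.055], 0.48)]
scene fork [([0.437, -0.101, -0.001], 0.83)]
scene lens_tube [([0.356, 0.261, 0.002], 0.63)]
scene jar [([0.38, -0.017, -0.002], 0.97), ([0.357, 0.261, 0.003], 0.2)]
scene head_1 [([0.496, 0.136, 0.058], 0.93), ([0.486, 0.202, 0.054], 0.76), ([0.423, 0.196, 0.048], 0.76), ([0.43, 0.13, 0.056], 0.69), ([0.52, 0.385, 0.004], 0.51)]
{'fx': 462.54992735874447, 'fy': 462.54992735874447, 'cx': 262.23372639972433, 'cy': 197.47534494503142, 'D': array([-0.11574833,  0.        ,  0.        ,  0.        ,  0.        ]), 'position': array([-0.03869425,  0.17164952,  0.81974696]), 'orientation': array([ 0.18512489, -0.65919771,  0.69996937, -0.20305181])}
side cell [([0.46,
[... 448 characters left out ...]
637291, 'cx': 257.65078347342, 'cy': 183.08643552449624, 'D': array([-0.06463159,  0.        ,  0.        ,  0.        ,  0.        ]), 'position': array([ 0.55608145, -0.62216142,  0.40523792]), 'orientation': array([-0.54779186,  0.83379106,  0.05319212, -0.04344132])}
wrist cell []
wrist wrench []
wrist tray []
wrist fork []
wrist lens_tube []
wrist jar []
wrist head_1 []
{'fx': 285.21831371957796, 'fy': 285.21831371957796, 'cx': 257.6419655592743, 'cy': 192.04307235664726, 'D': array([-0.04268761,  0.        ,  0.        ,  0.        ,  0.        ]), 'position': array([ 0.26806699, -0.51395063,  0.38555967]), 'orientation': array([ 0.10390773,  0.81490249, -0.56562274, -0.07216669])}
1.2
```

View pics/scene0.png

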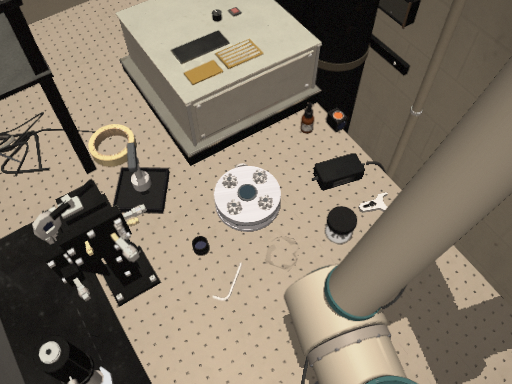

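View pics/side0.png

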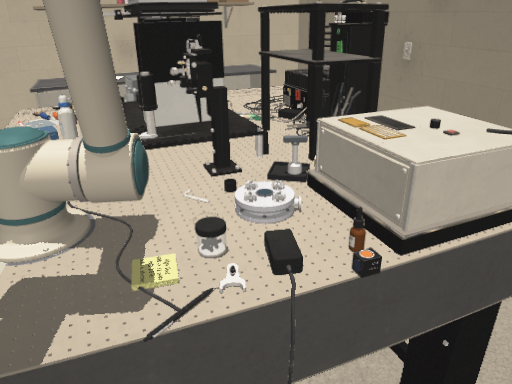

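```bash
python3 - <<'E'
from h import *
S=cam('scene');D=cam('side')
for n,C,pts in (('scene',S,[(193,155),(325,98),(122,68),(150,118),(65,215),(120,298),(158,278),(95,170),(340,185),(316,180)]),('side',D,[(312,190),(413,248),(511,210),(222,172),(208,168),(242,168),(262,155)])):
    for p in pts: print(n,p,[np.round(atz(C,p,z)[:2],3).tolist() for z in (0,0.05,.15,.2)])
W=cam('wrist'); M=R.from_quat(np.array(T.current_tool_rot())[[1,2,3,0]]).as_matrix()
print('cam in tool',M.T@(W[2]-np.array(T.current_ee_pos())), np.round(M.T@W[3],3))
for n,sc,y1 in(('scene',2,0),('side',2,0)):
    im=cv2.imread(f'pics/{n}0.png')
    cr=im[90:270,20:340] if n=='scene' else im[60:300,150:470]
    cv2.imwrite(f'pics/{n}0c.png',cv2.resize(cr,None,fx=2.4,fy=2.4,interpolation=cv2.INTER_CUBIC))
E
```

```text
scene (193, 155) [[0.59, 0.279], [0.551, 0.273], [0.475, 0.26], [0.436, 0.253]]
scene (325, 98) [[0.746, -0.038], [0.698, -0.025], [0.602, 0.001], [0.555, 0.013]]
scene (122, 68) [[0.884, 0.47], [0.827, 0.452], [0.715, 0.415], [0.659, 0.397]]
scene (150, 118) [[0.705, 0.383], [0.66, 0.37], [0.569, 0.345], [0.524, 0.332]]
scene (65, 215) [[0.451, 0.544], [0.421, 0.522], [0.361, 0.476], [0.331, 0.453]]
scene (120, 298) [[0.265, 0.411], [0.247, 0.396], [0.21, 0.367], [0.191, 0.353]]
scene (158, 278) [[0.302, 0.341], [0.281, 0.331], [0.24, 0.31], [0.219, 0.3]]
scene (95, 170) [[0.562, 0.495], [0.525, 0.475], [0.452, 0.436], [0.415, 0.416]]
scene (340, 185) [[0.492, -0.035], [0.459, -0.022], [0.395, 0.003], [0.362, 0.016]]
scene (316, 180) [[0.507, 0.015], [0.474, 0.025], [0.408, 0.044], [0.374, 0.053]]
side (312, 190) [[0.564, 0.278], [0.563, 0.167], [0.561, -0.055], [0.56, -0.166]]
side (413, 248) [[0.757, 0.031], [0.732, -0.049], [0.682, -0.211], [0.658, -0.291]]
side (511, 210) [[1.016, 0.215], [0.96, 0.111], [0.846, -0.095], [0.789, -0.198]]
side (222, 172) [[0.312, 0.375], [0.342, 0.252], [0.402, 0.006], [0.432, -0.117]]
side (208, 168) [[0.264, 0.402], [0.3, 0.276], [0.372, 0.023], [0.408, -0.103]]
side (242, 168) [[0.362, 0.412], [0.386, 0.284], [0.434, 0.029], [0.458, -0.098]]
side (262, 155) [[0.406, 0.53], [0.424, 0.388], [0.461, 0.104], [0.48, -0.038]]
cam in tool [ 0.00026291 -0.07112724 -0.15504796] [[ 1.    -0.    -0.   ]
 [ 0.001  0.968  0.251]
 [ 0.    -0.251  0.968]]
```

View pics/scene0c.png

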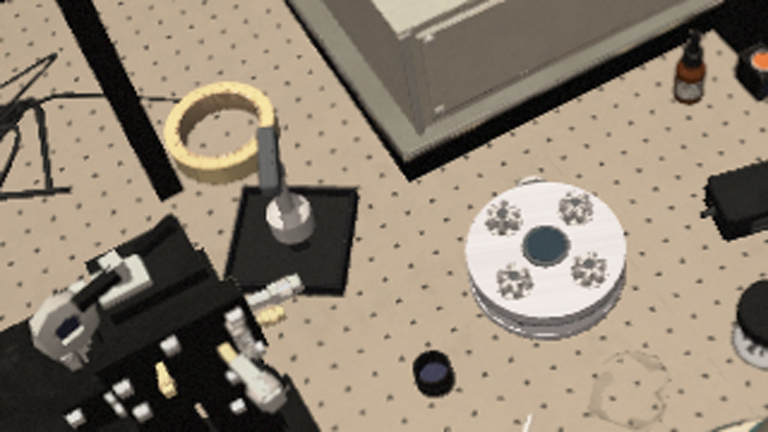

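View pics/side0c.png

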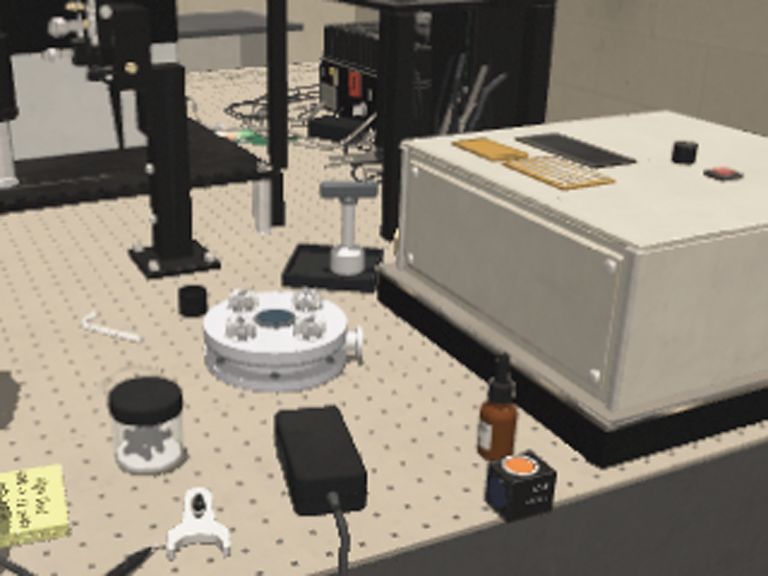

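```bash
python3 - <<'E'
from h import *
S=cam('scene');D=cam('side')
for px in [(218,88),(212,60),(195,40),(185,72),(180,55),(225,40)]:
    p,d=ray(D,px); 
    for y in (.34,.38,.42,.46):
        s=(y-p[1])/d[1]; P=p+s*d; print(px,np.round(P,3),np.round(proj(S,P)[0]))
# height of the box top-left corner
for px in [(319,120)]:
    p,d=ray(D,px); s=(.28-p[1])/d[1]; print(p+s*d, proj(S,p+s*d))
im=cv2.imread('pics/scene0.png'); cv2.imwrite('pics/a.png',cv2.resize(im[160:384,0:220],None,fx=3,fy=2.6,interpolation=cv2.INTER_CUBIC))
im=cv2.imread('pics/side0.png'); cv2.imwrite('pics/b.png',cv2.resize(im[0:200,130:340],None,fx=3.5,fy=3,interpolation=cv2.INTER_CUBIC))
E
```

```text
(218, 88) [0.321 0.34  0.24 ] [130. 204.]
(218, 88) [0.312 0.38  0.234] [103. 213.]
(218, 88) [0.302 0.42  0.227] [ 77. 222.]
(218, 88) [0.292 0.46  0.22 ] [ 52. 231.]
(212, 60) [0.31  0.34  0.308] [117. 185.]
(212, 60) [0.3   0.38  0.304] [ 88. 194.]
(212, 60) [0.289 0.42  0.3  ] [ 58. 204.]
(212, 60) [0.279 0.46  0.296] [ 29. 213.]
(195, 40) [0.27  0.34  0.355] [104. 190.]
(195, 40) [0.258 0.38  0.353] [ 70. 201.]
(195, 40) [0.247 0.42  0.351] [ 37. 212.]
(195, 40) [0.235 0.46  0.349] [  4. 223.]
(185, 72) [0.239 0.34  0.28 ] [117. 242.]
(185, 72) [0.226 0.38  0.275] [ 87. 254.]
(185, 72) [0.213 0.42  0.269] [ 57. 266.]
(185, 72) [0.199 0.46  0.264] [ 28. 278.]
(180, 55) [0.23  0.34  0.321] [108. 234.]
(180, 55) [0.216 0.38  0.317] [ 75. 246.]
(180, 55) [0.202 0.42  0.314] [ 43. 259.]
(180, 55) [0.189 0.46  0.31 ] [ 11. 272.]
(225, 40) [0.344 0.34  0.355] [111. 143.]
(225, 40) [0.336 0.38  0.352] [ 80. 151.]
(225, 40) [0.327 0.42  0.35 ] [ 49. 159.]
(225, 40) [0.318 0.46  0.348] [ 19. 167.]
[0.57323483 0.28       0.1790052 ] [[181.4748309  104.39415779]]
```

View pics/a.png

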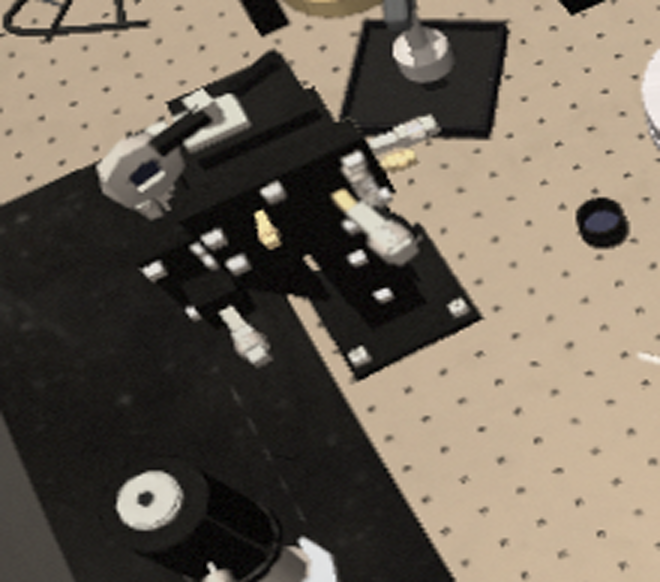

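View pics/b.png

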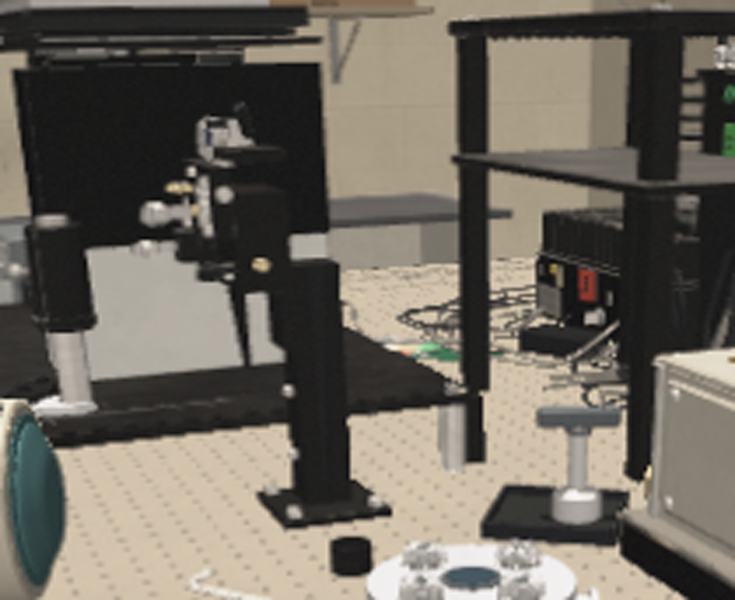

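```bash
python3 - <<'E'
from h import *
t0=T.current_t()
yaw=0.3; ty=np.array([np.sin(yaw),-np.cos(yaw)])
c=np.array([.4595,.164]); r.move_to([*(c+.071*ty),.15],qdown(yaw)); print(T.current_t()-t0,T.current_joints())
C=cam('wrist'); im=vision.snapshot('wrist'); save('w1',im); np.save('w1.npy',np.array([0]))
import pickle; pickle.dump(C,open('C1.pkl','wb'))
print([(np.round(d['at'],4).tolist(),round(d['score'],2)) for d in models.mark_of('head_1','wrist')])
print([(np.round(d['at'],4).tolist(),round(d['score'],2)) for d in models.mark_of('cell','wrist')])
w=np.array([.517,.386]); t1=T.current_t(); r.move_to([*(w+.071*ty),.2],qdown(yaw)); print(T.current_t()-t1)
C=cam('wrist'); im=vision.snapshot('wrist'); save('w2',im);pickle.dump(C,open('C2.pkl','wb'))
print([(np.round(d['at'],4).tolist(),round(d['score'],2)) for d in models.mark_of('wrench','wrist')])
print([(np.round(d['at'],4).tolist(),round(d['score'],2)) for d in models.mark_of('tray','wrist')])
print(T.current_t())
E
```

```text
2.4749999999999996 [ 5.41862100e-02  2.11177435e-01  1.80834164e+00 -3.08842235e-04
  1.12173341e+00 -2.44514750e-01]
[([0.4313, 0.1236, 0.0551], 0.95), ([0.4948, 0.1352, 0.0553], 0.9), ([0.4852, 0.1978, 0.053], 0.73), ([0.423, 0.1889, 0.0535], 0.57)]
[([0.4566, 0.1666, -0.0052], 0.71)]
0.9333
[([0.514, 0.3869, 0.0054], 0.61)]
[([0.4988, 0.3871, -0.0031], 0.66)]
4.9083
```

```bash
python3 - <<'E'
from h import *
im=cv2.imread('pics/w1.png'); cv2.imwrite('pics/w1c.png',im)
import pickle; C=pickle.load(open('C1.pkl','rb'))
# rectify: top-down orthographic at z=.054, 0.14 mm... 
def topdown(im,C,c,z,half,n=600):
    xs=np.linspace(-half,half,n); X,Y=np.meshgrid(c[0]+xs[::-1]*0+xs, c[1]-xs) # x right, y up
    P=np.stack([X.ravel(),Y.ravel(),np.full(X.size,z)],1); p=proj(C,P).astype(np.float32).reshape(n,n,2)
    return cv2.remap(im,p[...,0],p[...,1],cv2.INTER_CUBIC)
cv2.imwrite('pics/w1t.png',topdown(im,C,(.4595,.164),.054,.06))
im=cv2.imread('pics/w2.png');C=pickle.load(open('C2.pkl','rb'))
cv2.imwrite('pics/w2t.png',topdown(im,C,(.517,.386),.11,.06))
E
```

```text
(no output)
```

View pics/w1.png

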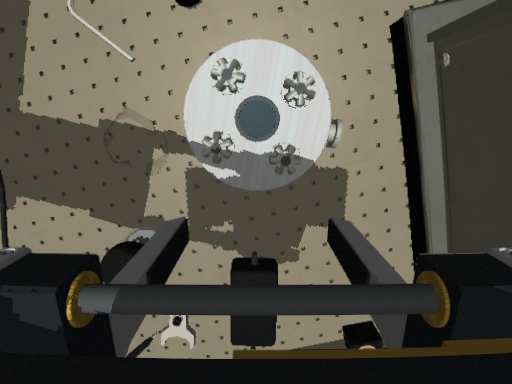

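View pics/w1t.png

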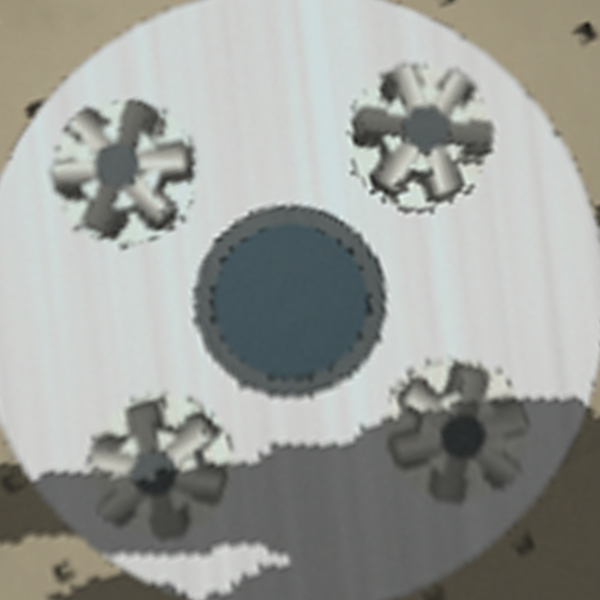

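View pics/w2.png

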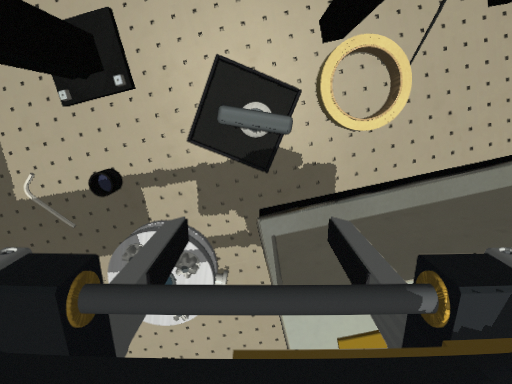

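View pics/w2t.png

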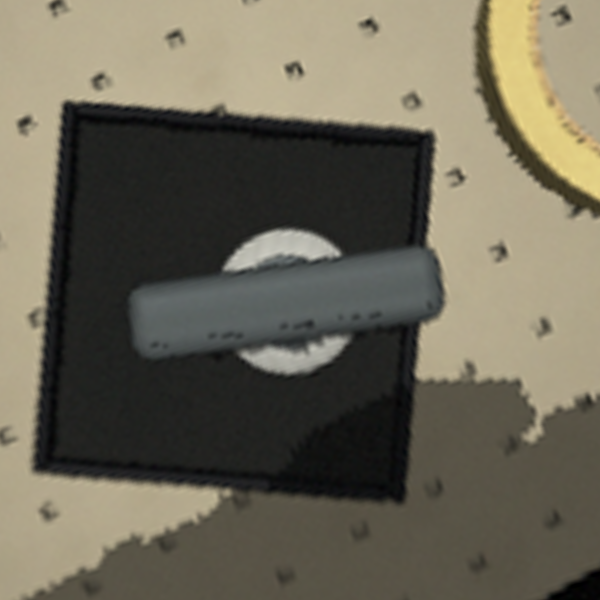

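```bash
python3 - <<'E'
from h import *
import pickle; C=pickle.load(open('C1.pkl','rb'))
im=cv2.imread('pics/w1.png')
yaw=.3
t=np.array([.4595+.071*np.sin(yaw),.164-.071*np.cos(yaw),.15])
m=np.column_stack([[np.cos(yaw),np.sin(yaw),0],[np.sin(yaw),-np.cos(yaw),0],[0,0,-1]])
print(m.T@(C[2]-t), (m.T@C[3]).round(4).tolist())
P=[[sx*.047,sy*.008,.025] for sx in(-1,1) for sy in(-1,1)]+[[sx*.0595,sy*.008,.025] for sx in(-1,1) for sy in(-1,1)]
px=proj(C,(m@np.array(P).T).T+t); print(px.round(1))
big=cv2.resize(im[190:290,140:380],None,fx=3.2,fy=3.2,interpolation=cv2.INTER_NEAREST)
big=cv2.convertScaleAbs(big,alpha=1.8,beta=20)
for p in px: cv2.circle(big,(int((p[0]-140+.5)*3.2),int((p[1]-190+.5)*3.2)),3,(0,0,255),1)
cv2.imwrite('pics/f1.png',big)
def top(im,C,c,z,half,n):
    xs=np.linspace(-half,half,n); X,Y=np.meshgrid(c[0]+xs, c[1]-xs)
    P=np.stack([X.ravel(),Y.ravel(),np.full(X.size,z)],1); p=proj(C,P).astype(np.float32).reshape(n,n,2)
    return cv2.remap(im,p[...,0],p[...,1],cv2.INTER_CUBIC)
H=[(.4231,.191),(.4849,.1984),(.4303,.1296),(.4919,.1366)]
tiles=[top(im,C,h,.054,.018,300) for h in H]
for i in (2,3): tiles[i]=cv2.convertScaleAbs(tiles[i],alpha=1.6)
cv2.imwrite('pics/heads.png',np.vstack([np.hstack(tiles[:2]),np.hstack(tiles[2:])]))
E
```

```text
[-0.00089856 -0.07119681 -0.15513354] [[1.0, -0.0013, -0.0016], [0.0016, 0.9683, 0.2497], [0.0013, -0.2497, 0.9683]]
[[189.2 216.4]
 [190.7 238.5]
 [329.8 216.2]
 [328.3 238.4]
 [170.7 216.3]
 [172.6 238.5]
 [348.3 216.1]
 [346.4 238.3]]
```

View pics/f1.png

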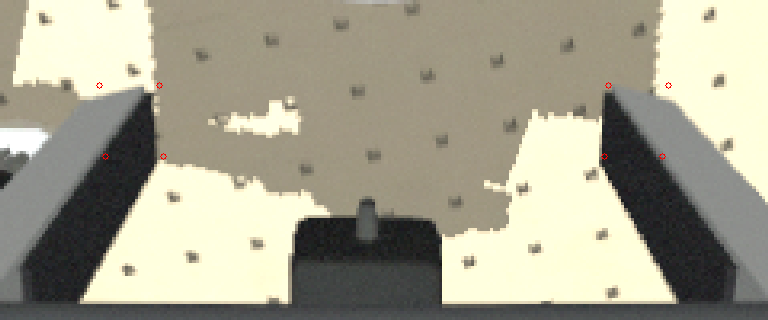

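View pics/heads.png

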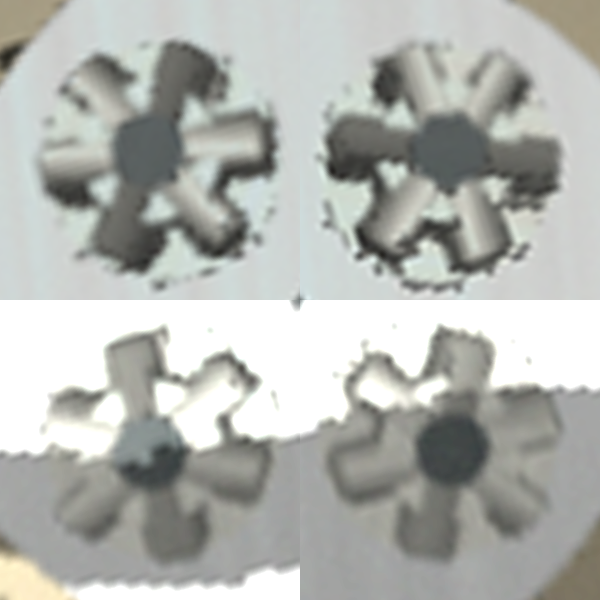

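```bash
python3 - <<'E'
from h import *
import pickle; C=pickle.load(open('C1.pkl','rb'))
im=cv2.cvtColor(cv2.imread('pics/w1.png'),cv2.COLOR_BGR2GRAY).astype(np.float32)
H=[(.4231,.191),(.4849,.1984),(.4303,.1296),(.4919,.1366)]
# hub centres: refine via tile: hub location by eye fine. folded maps
def samp(h,rr,th,z):
    X=h[0]+np.outer(rr,np.cos(th));Y=h[1]+np.outer(rr,np.sin(th))
    p=proj(C,np.stack([X.ravel(),Y.ravel(),np.full(X.size,z)],1)).astype(np.float32).reshape(len(rr),len(th),2)
    return cv2.remap(im,p[...,0],p[...,1],cv2.INTER_LINEAR)
th=np.radians(np.arange(0,360,1.)); rr=np.linspace(.006,.0125,14)
out=[]
for h in H:
    best=None
    for dx in np.arange(-.002,.0021,.0005):
        for dy in np.arange(-.002,.0021,.0005):
            P=samp((h[0]+dx,h[1]+dy),rr,th,.052); 
            g=np.abs(np.roll(P,-2,1)-np.roll(P,2,1)); g=np.minimum(g,60).mean(0)
            f=g.reshape(6,60).mean(0)
            F=np.fft.fft(f); 
            # phase of 1st & 2nd harmonic (12 edges per turn)
            # symmetry: sum over axis a of f(a+d)f(a-d) normalised
            if best is None or abs(F[1])+abs(F[2])>best[0]: best=(abs(F[1])+abs(F[2]),dx,dy,f.copy(),F[1],F[2])
    f=best[3]-best[3].mean()
    # model: edges at half-width ~ +-w
    sc={}
    for a in np.arange(0,60,.5):
        d=np.arange(0,30,.5)
        fi=lambda x: np.interp(x%60,np.arange(61),np.append(f,f[0]))
        sc[a]=(fi(a+d)*fi(a-d)).sum()
    axs=sorted(sc,key=lambda a:-sc[a])[:4]
    print(h,best[1:3],axs,'2nd harm phase edge', np.degrees(-np.angle(best[5]))/12%30,'1st',(np.degrees(-np.angle(best[4]))/6)%60, abs(best[4]),abs(best[5]))
    print(f.round(0).astype(int).tolist())
E
```

```text
(0.4231, 0.191) (np.float64(0.0), np.float64(0.0005)) [np.float64(8.5), np.float64(38.5), np.float64(8.0), np.float64(38.0)] 2nd harm phase edge 23.203959 1st 37.678177 77.00891 93.209984
[-5, -5, -5, -5, -6, -5, -4, -3, -3, -3, -3, -3, -4, -4, -4, -3, -2, -2, -3, -3, -1, 2, 4, 5, 6, 6, 6, 4, 2, 1, 1, 1, 1, 1, 0, 0, 0, 1, 1, 1, 1, 1, 0, -1, -2, -2, -1, 0, 1, 3, 5, 7, 8, 8, 6, 4, 1, -1, -2, -4]
(0.4849, 0.1984) (np.float64(0.0), np.float64(0.0)) [np.float64(23.0), np.float64(53.0), np.float64(22.5), np.float64(23.5)] 2nd harm phase edge 7.650183 1st 21.508028 66.851944 128.0977
[-4, -3, -1, 0, 0, 1, 1, 1, 3, 6, 7, 8, 8, 7, 5, 4, 3, 1, 0, -2, -3, -4, -5, -5, -4, -3, -2, -2, -2, -1, 1, 3, 6, 7, 8, 8, 7, 6, 5, 3, 0, -1, -1, -2, -4, -6, -7, -5, -4, -4, -3, -3, -3, -3, -3, -3, -3, -4, -4, -4]
(0.4303, 0.1296) (np.float64(0.0), np.float64(0.0005)) [np.float64(42.0), np.float64(42.5), np.float64(12.0), np.float64(12.5)] 2nd harm phase edge 27.460356 1st 10.369065 111.797165 84.796326
[6, 7, 8, 8, 8, 7, 6, 3, 1, -1, -2, -2, -3, -3, -3, -3, -1, 1, 3, 5, 5, 6, 7, 7, 6, 5, 4, 2, 0, -2, -4, -4, -5, -5, -4, -4, -3, -4, -4, -4, -4, -5, -4, -4, -4, -4, -4, -4, -4, -4, -3, -3, -3, -2, -1, 0, 1, 2, 4, 5]
(0.4919, 0.1366) (np.float64(-0.0005), np.float64(0.0015)) [np.float64(18.5), np.float64(19.0), np.float64(48.5), np.float64(49.0)] 2nd harm phase edge 5.15377 1st 43.4038 76.40433 81.59875
[3, 3, 3, 2, 1, 0, -2, -3, -3, -2, -2, -2, -2, -2, -2, -2, -3, -3, -4, -4, -4, -4, -4, -3, -3, -2, -2, -2, -2, -2, 0, 1, 2, 3, 5, 6, 7, 7, 7, 6, 5, 4, 3, 2, 0, -1, -1, -1, -1, -1, -1, -1, -1, -1, -1, 0, 1, 1, 2, 2]
```

```bash
cat >> h.py <<'E'
import pickle
raw=np.array([(.4231,.1913),(.4849,.1984),(.4303,.1300),(.4917,.1375)])
def sq():
    c=raw.mean(0); d=raw-c
    m=np.array([(-1,1),(1,1),(-1,-1),(1,-1)])*.031
    a=np.arctan2((m[:,0]*d[:,1]-m[:,1]*d[:,0]).sum(),(m*d).sum())
    Rm=np.array([[np.cos(a),-np.sin(a)],[np.sin(a),np.cos(a)]])
    return c,a,c+m@Rm.T
corr=np.array([-.0004,.0014])
cellc,cella,HP=sq(); HP=HP+corr
HEAD=dict(zip('ABCD',HP)); LOBE=dict(A=8.3,B=53,C=42,D=18.5)
E
python3 - <<'E'
from h import *
print(cellc,cella,np.abs(HP-corr-raw).max(),HEAD)
C2=pickle.load(open('C2.pkl','rb'))
print('leg',atz(C2,(325,40),0),atz(C2,(345,38),0))
# tray corners at rim z=.016 in w2t px -> image; w2t px at z=.11 plane
tc=[]
for u,v in [(66,103),(433,133),(403,498),(37,469)]:
    P=np.array([.517+(u-300)*.0002,.386-(v-300)*.0002,.11]); d=P-C2[2]; tc.append(C2[2]+d*(.016-C2[2][2])/d[2])
tc=np.array(tc); print('tray',tc.mean(0), np.linalg.norm(np.diff(tc,axis=0),axis=1))
bar=np.array([.517+(286-300.)*.0002,.386-(303-300)*.0002])+corr; print('bar',bar)
yaw=np.pi/2+.136
print(inverse_kinematics([*bar,.107],qdown(yaw)))
r.move_to([*bar,.17],qdown(yaw)); print(T.current_t(), T.current_joints())
C=cam('wrist'); im=vision.snapshot('wrist'); save('w3',im);pickle.dump((C,T.current_ee_pos()),open('C3.pkl','wb'))
E
```

```text
[0.4575 0.1643] 0.11602101740067018 0.00040300239858986897 {'A': array([0.42271982, 0.192903  ]), 'B': array([0.484303  , 0.20008018]), 'C': array([0.429897  , 0.13131982]), 'D': array([0.49148018, 0.138497  ])}
leg [0.56419598 0.49424324 0.        ] [0.58543891 0.50334553 0.        ]
tray [0.49925389 0.38552263 0.016     ] [0.10181705 0.10126589 0.10151925]
bar [0.5138 0.3868]
[ 5.37183018e-01  4.61497709e-01  1.53328124e+00 -4.44089210e-16
  1.14681370e+00 -1.16961331e+00]
6.0833 [ 5.36580943e-01  4.13183327e-01  1.44677668e+00 -1.63339087e-04
  1.28129516e+00 -1.16888377e+00]
```

View pics/w3.png

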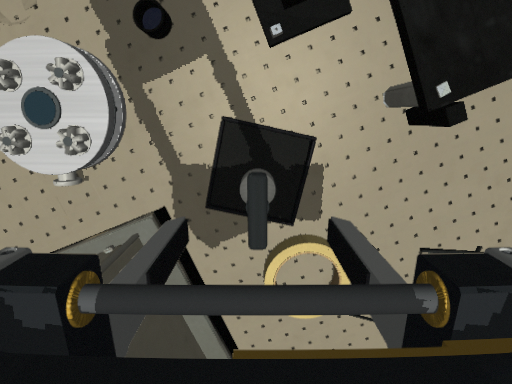

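```bash
python3 - <<'E'
from h import *
C,p=pickle.load(open('C3.pkl','rb')); p=np.array(p); print(p)
bar=np.array([.5138,.3868]); u=np.array([np.cos(.136),np.sin(.136)])
for s in (-.032,0,.032): print(s,proj(C,[*(bar+s*u),.11]),proj(C,[*(bar+s*u),.106]))
im=cv2.imread('pics/w3.png'); cv2.imwrite('pics/w3c.png',cv2.resize(im[150:270,170:350],None,fx=4,fy=4,interpolation=cv2.INTER_NEAREST))
E
```

```text
[0.51408521 0.38643763 0.17024887]
-0.032 [[258.85183901 174.29084403]] [[258.83169817 173.32779269]]
0 [[258.88292769 213.90977706]] [[258.86302274 212.31452744]]
0.032 [[258.91002011 250.75174385]] [[258.89045754 248.61959504]]
```

View pics/w3c.png

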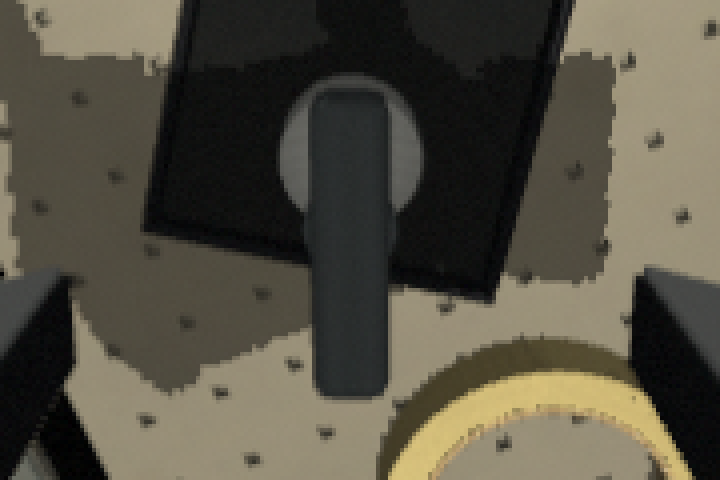

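```bash
python3 - <<'E'
from h import *
yaw=np.pi/2+.136
r.move_l([.5124,.3861,.107],vel=.12); 
print(gripper_to(.012,60), T.current_opening())
print(T.current_t(),T.current_ee_pos(),T.current_wrist_force())
C=cam('wrist'); im=vision.snapshot('wrist'); save('w4',im);pickle.dump((C,T.current_ee_pos()),open('C4.pkl','wb'))
cv2.imwrite('pics/w4c.png',cv2.resize(im[170:290,170:350,::-1],None,fx=4,fy=4,interpolation=cv2.INTER_NEAREST))
E
```

```text
False 0.015174985586175171
7.9917 [0.51235753 0.38602958 0.10692548] [-0.9073347   0.2818407   0.56333983]
```

View pics/w4c.png

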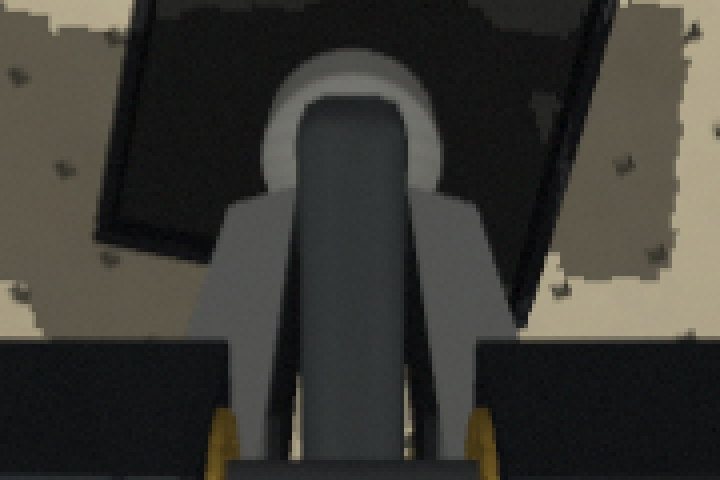

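```bash
python3 - <<'E'
from h import *
C,p=pickle.load(open('C3.pkl','rb')); C2=pickle.load(open('C2.pkl','rb')); C1=pickle.load(open('C1.pkl','rb'))
P=np.array([[*HEAD[k],.054] for k in 'ABCD']+[[*(cellc+corr),.043]])
for n,c in (('w1',C1),('w2',C2),('w3',C)):
    px=proj(c,P); print(n,px.round(1).tolist())
    im=cv2.imread(f'pics/{n}.png'); 
    a=px.mean(0).astype(int); x0=max(a[0]-70,0); y0=max(a[1]-70,0)
    cr=cv2.resize(im[y0:y0+140,x0:x0+140],None,fx=4,fy=4,interpolation=cv2.INTER_CUBIC)
    for q in px: cv2.drawMarker(cr,(int((q[0]-x0+.5)*4),int((q[1]-y0+.5)*4)),(0,0,255),cv2.MARKER_CROSS,12,1)
    cv2.imwrite(f'pics/{n}h.png',cr)
E
```

```text
w1 [[226.8, 71.3], [300.2, 85.6], [215.7, 145.5], [285.1, 158.3], [257.0, 116.2]]
w2 [[132.6, 257.9], [184.8, 266.9], [129.5, 302.5], [179.1, 311.0], [159.4, 280.2]]
w3 [[61.1, 72.3], [69.6, 140.8], [-2.4, 73.1], [8.7, 140.5], [42.1, 107.8]]
```

View pics/w3h.png

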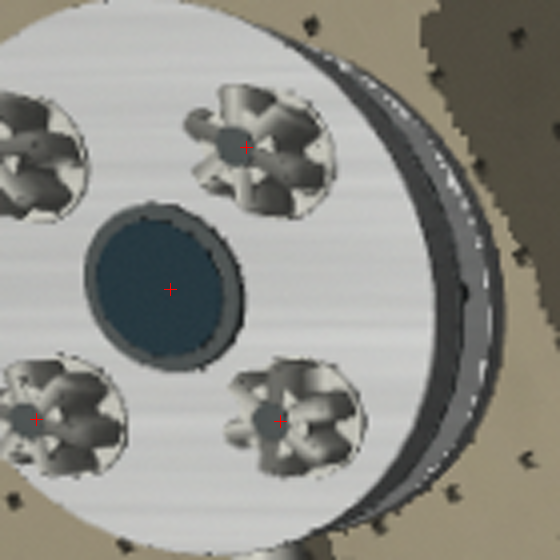

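View pics/w1h.png

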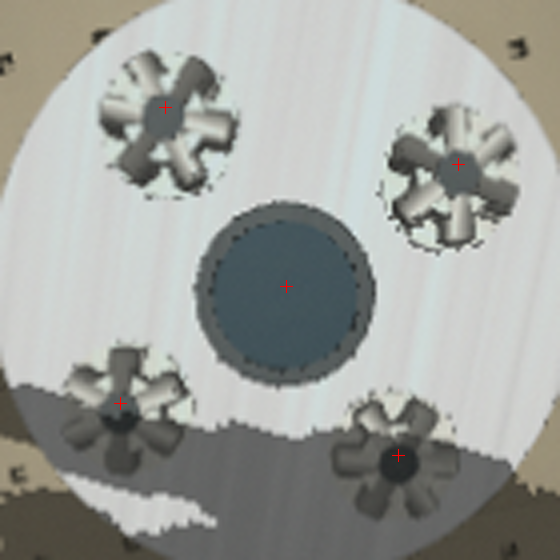

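View pics/w2h.png

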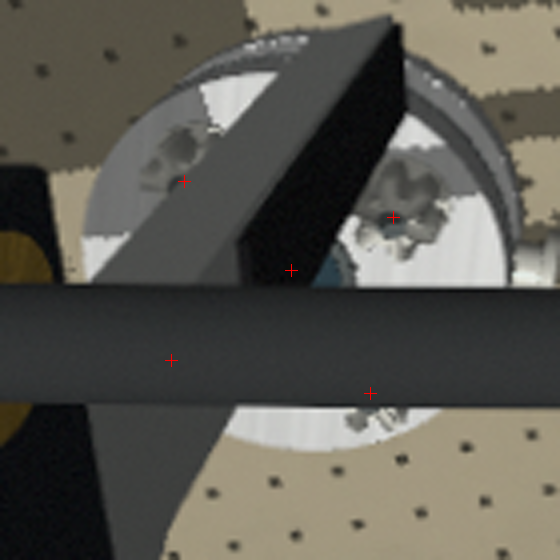

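```bash
cat > ba.py <<'E'
from h import *
from scipy.optimize import least_squares
C3,p3=pickle.load(open('C3.pkl','rb')); C2=pickle.load(open('C2.pkl','rb')); C1=pickle.load(open('C1.pkl','rb'))
P=np.array([[*HEAD[k],.054] for k in 'ABCD']+[[*(cellc+corr),.043]])
o1=proj(C1,P)+np.array([(-.25,2.5),(.75,2),(-.25,2.75),(0,2.25),(-.25,1.75)])
o3=(proj(C3,P)+np.array([(-2.75,-.25),(-2.75,0),(0,0),(-3,0),(-2,-.5)]))[[0,1,3,4]]
b2=proj(C2,[.5142,.3854,.11]); b3=np.array([[257.75,211.0]])
f1=np.array([[188.4,218],[188.4,240.6],[328.4,218.1],[327.5,240.6]])
F=np.array([[sx*.047,sy*.008,.025] for sx in(-1,1) for sy in(-1,1)])
X0=np.array([.00026,-.0711,-.155]); M0=np.array([[1,0,0],[.001,.968,.251],[0,-.251,.968]])
U,_,V=np.linalg.svd(M0); M0=U@V
def cc(C,x): # apply tool-frame correction: camera-frame delta
    return (C[0],C[1],C[2]+C[3]@x[:3],C[3]@R.from_rotvec(x[3:6]).as_matrix())
def fun(x):
    Q=P.copy(); Q[:,:2]+=x[6:8]; e=[]
    e.append(proj(cc(C1,x),Q)-o1); e.append(proj(cc(C3,x),Q[[0,1,3,4]])-o3)
    B=np.array([[*x[8:10],.11]]); e.append(2*(proj(cc(C2,x),B)-b2)); e.append(2*(proj(cc(C3,x),B)-b3))
    CT=(C1[0],C1[1],X0,M0); e.append(proj(cc(CT,x),F)-f1)
    return np.concatenate([np.concatenate(e).ravel(), x[:3]/.0015,x[3:6]/.006])
s=least_squares(fun,[0]*6+[0,0,.5138,.3868]); x=s.x
E
python3 - <<'E'
from ba import *
print(x.round(4)); print(s.fun.round(1)); print({k:v+x[6:8] for k,v in HEAD.items()})
E
```

```text
[-6.000e-04 -1.300e-03  1.500e-03 -3.500e-03 -1.500e-03 -4.000e-04
 -2.000e-04 -2.200e-03  5.121e-01  3.848e-01]
[ 0.3 -0.1 -0.3  0.4  0.3 -0.1  0.3  0.4  0.5  0.6  0.3 -0.6  0.6 -0.4
  0.7 -0.4 -0.3 -0.1 -2.8 -0.1  0.4  2.8 -0.6 -1.   1.  -1.3  1.2 -1.1
  0.5 -1.3 -0.4 -0.9  1.  -0.6 -0.2 -0.1]
{'A': array([0.42254196, 0.19065361]), 'B': array([0.48412514, 0.19783079]), 'C': array([0.42971914, 0.12907043]), 'D': array([0.49130232, 0.13624761])}
```

```bash
cat >> h.py <<'E'
for k in HEAD: HEAD[k]=HEAD[k]+np.array([-.0002,-.0022])
MZ=.1009
def mz(): return T.current_ee_pos()[2]-MZ
def yawnow(): 
    j=T.current_joints(); return j[0]-j[5]
E
python3 - <<'E'
from h import *
p=T.current_ee_pos(); r.move_l([p[0],p[1],.18],vel=.2)
print(T.current_t(),T.current_wrist_force(),T.current_torque(),T.current_opening())
h=HEAD['A']; yaw=np.radians(LOBE['A']+60)
r.move_to([*h,MZ+.062],qdown(yaw)); print(T.current_t(),T.current_ee_pos(),T.current_wrist_force())
C=cam('wrist'); im=vision.snapshot('wrist'); save('w5',im);pickle.dump((C,T.current_ee_pos()),open('C5.pkl','wb'))
im=vision.snapshot('side'); save('s5',im)
cv2.imwrite('pics/s5c.png',cv2.resize(im[120:240,200:340,::-1],None,fx=5,fy=5,interpolation=cv2.INTER_CUBIC))
E
```

```text
8.5583 [-0.94684366 -0.08585019 -2.99617044] [ 0.02319706 -0.10424739 -0.0172974 ] 0.015450675366393997
9.425 [0.42374325 0.19148178 0.16288372] [ 0.61902192  0.0899948  -2.37558166]
```

View pics/w5.png

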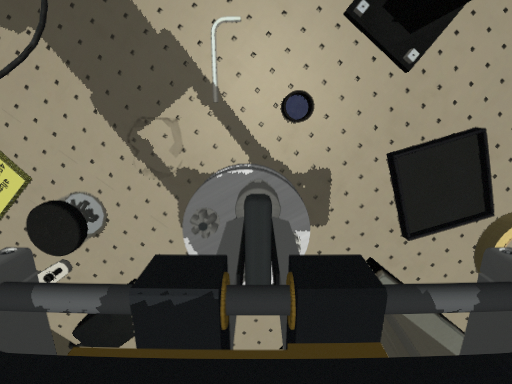

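View pics/s5c.png

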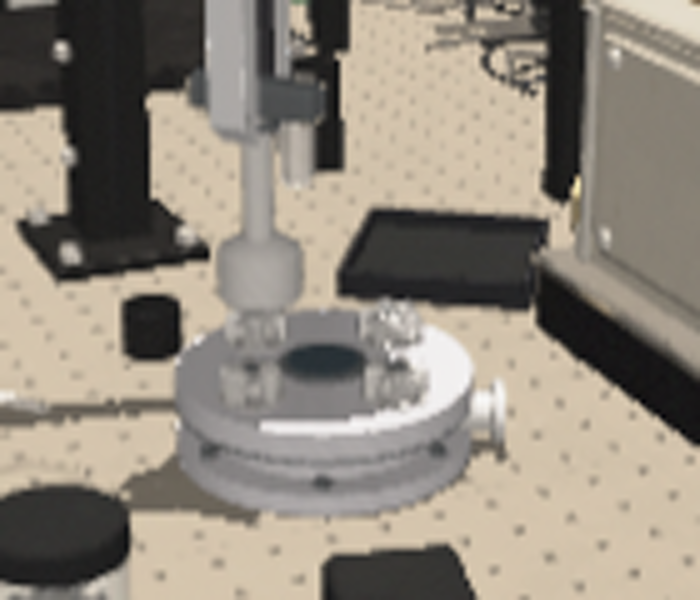

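```bash
python3 - <<'E'
from h import *
h=HEAD['A']; yaw=np.radians(LOBE['A']+60)
print(T.current_ee_pos())
g=r.move_l([*h,MZ+.041],qdown(yaw),vel=.04,guard=8)
print(g,mz(),T.current_ee_pos(),T.current_wrist_force(),T.current_torque(),T.current_t(),yawnow()-yaw)
E
```

```text
[0.42409    0.19193557 0.16301939]
False 0.04056680085448143 [0.42213515 0.1913493  0.1414668 ] [-0.28593881  4.84337839 -3.70043625] [1.15792821 0.06857788 0.0412846 ] 10.2 0.00039394370221934594
```

```bash
cat >> h.py <<'E'
for k in HEAD: HEAD[k]=HEAD[k]+np.array([0,.0012])
def pose(h,yaw,z): return [h[0],h[1],z+MZ],qdown(yaw)
def turnto(h,yaw,z):
    q=inverse_kinematics(*pose(h,yaw,z)); r.movej(q)
def rep(tag): print(tag,'t %.2f'%T.current_t(),'mz %.4f'%mz(),'yaw %.3f'%yawnow(),np.round(T.current_ee_pos()[:2],4),'F',np.round(T.current_wrist_force(),2),'M',np.round(T.current_torque(),3))
E
python3 - <<'E'
from h import *
h=HEAD['A']; y0=np.radians(LOBE['A']+60)
rep(0)
for d in (.1,.2,.4,.59):
    turnto(h,y0-d,.0405); rep(d)
turnto(h,y0-.51,.0405); rep('back')
E
```

```text
0 t 10.20 mz 0.0406 yaw 1.192 [0.4221 0.1913] F [-0.29  4.84 -3.7 ] M [1.158 0.069 0.041]
0.1 t 10.45 mz 0.0406 yaw 1.095 [0.4223 0.1921] F [-0.67  3.57 -2.48] M [0.939 0.119 0.082]
0.2 t 10.70 mz 0.0406 yaw 0.996 [0.4225 0.1921] F [-1.51  4.53 -3.61] M [1.186 0.129 0.043]
0.4 t 11.01 mz 0.0406 yaw 0.796 [0.4227 0.1923] F [-0.48  4.71 -3.33] M [1.338 0.034 0.024]
0.59 t 11.31 mz 0.0406 yaw 0.605 [0.423  0.1924] F [ 1.44  4.99 -4.38] M [ 1.42  -0.023  0.098]
back t 11.56 mz 0.0407 yaw 0.685 [0.423  0.1924] F [-0.72  6.09 -3.48] M [ 1.328 -0.059 -0.052]
```

```bash
cat >> h.py <<'E'
for k in HEAD: HEAD[k]=HEAD[k]+np.array([0.0003,.0008])
E
python3 - <<'E'
from h import *
p=T.current_ee_pos(); r.move_l([p[0],p[1],MZ+.06],vel=.15); rep('up')
h=HEAD['D']; y0=np.radians(LOBE['D']+60)
r.move_l(*pose(h,y0,.060),vel=.2); rep('D')
C=cam('wrist'); im=vision.snapshot('wrist'); save('w6',im);pickle.dump((C,T.current_ee_pos()),open('C6.pkl','wb'))
E
```

```text
up t 11.84 mz 0.0605 yaw 0.683 [0.4238 0.1913] F [ 0.33 -0.39 -3.59] M [-0.023 -0.124 -0.026]
D t 12.68 mz 0.0592 yaw 1.369 [0.4906 0.138 ] F [ 0.4  -0.16 -3.04] M [ 0.056 -0.13  -0.049]
```

View pics/w6.png

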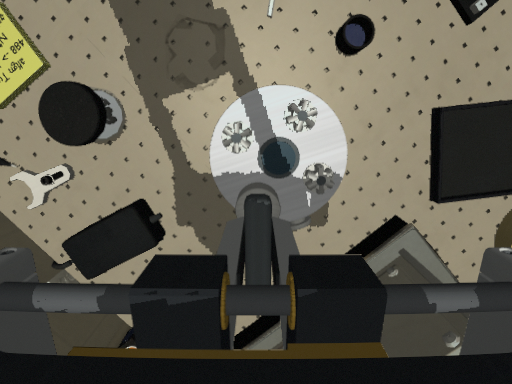

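```bash
cat >> h.py <<'E'
def top(im,C,c,z,half,n):
    xs=np.linspace(-half,half,n); X,Y=np.meshgrid(c[0]+xs, c[1]-xs)
    P=np.stack([X.ravel(),Y.ravel(),np.full(X.size,z)],1); p=proj(C,P).astype(np.float32).reshape(n,n,2)
    return cv2.remap(im,p[...,0],p[...,1],cv2.INTER_CUBIC)
E
python3 - <<'E'
from h import *
C,p=pickle.load(open('C6.pkl','rb')); print(p)
im=cv2.imread('pics/w6.png')
for k in 'ABCD': print(k,HEAD[k])
print('A raw',atz(C,(301,115),.054),atz(C,(237,137),.054),atz(C,(319,177),.054))
t=[top(im,C,HEAD[k],.054,.018,300) for k in 'ABC']
cv2.imwrite('pics/h6.png',np.hstack([t[0],t[2],t[1]])[:, :800])
E
```

```text
[0.49058295 0.13825154 0.16033223]
A [0.42281982 0.192703  ]
B [0.484403   0.19988018]
C [0.429997   0.13111982]
D [0.49158018 0.138297  ]
A raw [0.42269307 0.19003929 0.054     ] [0.43016076 0.13018653 0.054     ] [0.48140024 0.19724276 0.054     ]
```

View pics/h6.png

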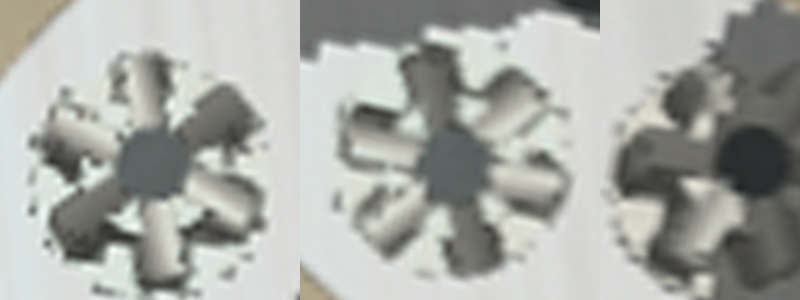

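```bash
cat >> h.py <<'E'
def down(k,y0,guard=12):
    h=HEAD[k]; g=r.move_l(*pose(h,y0,.0412),vel=.045,guard=guard); rep('down %s guard %s'%(k,g)); return g
E
python3 - <<'E'
from h import *
k='D';h=HEAD[k]; y0=np.radians(LOBE[k]+60)
rep(0)
down(k,y0)
if mz()<.043:
  for d in (.3,.58):
    turnto(h,y0-d,.0405); rep(d)
  turnto(h,y0-.5,.0405); rep('back')
E
```

```text
0 t 12.73 mz 0.0594 yaw 1.370 [0.4906 0.1383] F [-0.49 -0.81 -2.46] M [ 0.076 -0.149 -0.08 ]
down D guard False t 13.30 mz 0.0409 yaw 1.370 [0.4912 0.1383] F [-1.38  0.2  -3.25] M [ 0.074 -0.063  0.022]
0.3 t 13.69 mz 0.0405 yaw 1.073 [0.4913 0.1386] F [-0.74  1.29 -1.93] M [0.352 0.153 0.012]
0.58 t 14.07 mz 0.0405 yaw 0.795 [0.4917 0.1388] F [-1.05  2.48 -2.78] M [0.721 0.034 0.002]
back t 14.32 mz 0.0405 yaw 0.870 [0.4916 0.1385] F [-0.92  2.65 -2.13] M [ 0.677  0.034 -0.054]
```

```bash
python3 - <<'E'
from h import *
def hop(k,yaw):
    p=T.current_ee_pos(); r.move_l([p[0],p[1],MZ+.06],vel=.15)
    r.move_l(*pose(HEAD[k],yaw,.060),vel=.2)
k='C';h=HEAD[k]; y0=np.radians(LOBE[k])
hop(k,y0); rep('hop'); down(k,y0)
if mz()<.043:
  for d in (.3,.58):
    turnto(h,y0-d,.0405); rep(d)
  turnto(h,y0-.5,.0405); rep('back')
  k='B';h=HEAD[k]; y0=np.radians(LOBE[k])
  hop(k,y0); rep('hop'); 
  C=cam('wrist'); im=vision.snapshot('wrist'); save('w7',im);pickle.dump((C,T.current_ee_pos()),open('C7.pkl','wb'))
  down(k,y0)
E
```

```text
hop t 15.06 mz 0.0597 yaw 0.733 [0.4295 0.1308] F [ 0.32  0.24 -2.42] M [ 0.071 -0.171  0.017]
down C guard False t 15.62 mz 0.0407 yaw 0.733 [0.43   0.1314] F [ 0.44  1.41 -4.46] M [ 0.536 -0.142  0.049]
0.3 t 16.02 mz 0.0407 yaw 0.436 [0.4305 0.1317] F [ 0.22  3.02 -3.17] M [ 0.956 -0.307  0.027]
0.58 t 16.39 mz 0.0408 yaw 0.158 [0.4309 0.1316] F [ 1.13  3.97 -3.61] M [ 1.179 -0.666  0.06 ]
back t 16.64 mz 0.0408 yaw 0.233 [0.4307 0.1314] F [ 2.65  4.18 -2.88] M [ 1.105 -0.727 -0.061]
hop t 17.77 mz 0.0591 yaw 0.924 [0.4832 0.1992] F [-0.5   1.09 -3.76] M [-0.003 -0.213  0.035]
down B guard False t 18.38 mz 0.0408 yaw 0.925 [0.4841 0.1999] F [ 0.18  0.49 -3.06] M [ 0.247  0.014 -0.018]
```

View pics/w7.png

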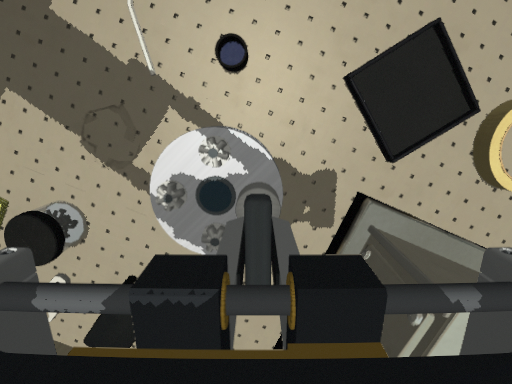

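```bash
python3 - <<'E'
from h import *
C,p=pickle.load(open('C7.pkl','rb'))
im=cv2.imread('pics/w7.png')
t=[cv2.convertScaleAbs(top(im,C,HEAD[k]+np.array([0,-.002]),.054,.018,260),alpha=1.3) for k in 'ACD']
cv2.imwrite('pics/h7.png',np.hstack(t))
E
```

```text
(no output)
```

View pics/h7.png

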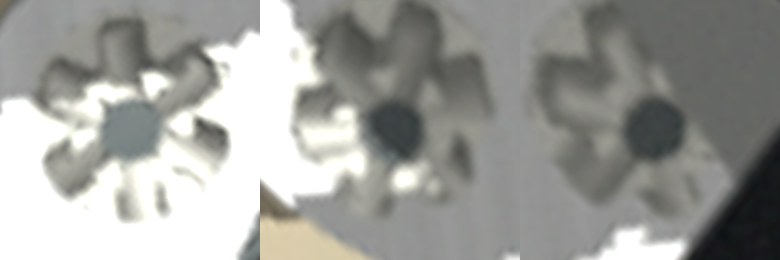

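```bash
cat >> h.py <<'E'
def tighten(k,y0,d0,dmax,th=.26):
    h=HEAD[k]; d=d0
    turnto(h,y0-d,.0405); r.hold(.08); m0=T.current_torque()[2]; rep('%.2f'%d)
    while d<dmax:
        d+=.03; turnto(h,y0-d,.0405); r.hold(.05)
        ms=[T.current_torque()[2] for _ in range(4)]; m=np.mean(ms)
        print('d %.2f M %.3f yaw %.3f'%(d,m,yawnow()))
        if m>th: break
    rep('end'); return d
E
python3 - <<'E'
from h import *
k='B'; h=HEAD[k]; y0=np.radians(LOBE[k])
turnto(h,y0-.3,.0405); rep(.3)
turnto(h,y0-.58,.0405); rep(.58); r.hold(.25); rep('held')
d=tighten(k,y0,1.03,1.5)
E
```

```text
0.3 t 18.77 mz 0.0408 yaw 0.628 [0.4845 0.2004] F [ 0.    2.7  -1.84] M [ 0.69   0.04  -0.004]
0.58 t 19.15 mz 0.0408 yaw 0.350 [0.4849 0.2005] F [ 0.28  3.39 -2.46] M [ 0.987 -0.149  0.092]
held t 19.40 mz 0.0408 yaw 0.347 [0.4849 0.2003] F [-0.34  4.06 -1.45] M [ 1.188 -0.23   0.01 ]
1.03 t 19.99 mz 0.0408 yaw -0.104 [0.4856 0.2004] F [ 1.27  4.6  -2.91] M [ 1.259 -0.577  0.104]
d 1.06 M 0.135 yaw -0.134
d 1.09 M 0.094 yaw -0.164
d 1.12 M 0.089 yaw -0.194
d 1.15 M 0.280 yaw -0.223
end t 21.19 mz 0.0408 yaw -0.223 [0.4857 0.2004] F [ 3.39  4.62 -1.57] M [ 1.3   -0.672  0.28 ]
```

```bash
python3 - <<'E'
from h import *
k='B'; h=HEAD[k]; y0=np.radians(LOBE[k])
def avg(n=5):
    m=[]
    for _ in range(n): r.hold(.03); m.append(T.current_torque()[2])
    return np.mean(m),np.std(m)
print(avg(),T.current_t())
for d in (1.18,1.21):
    turnto(h,y0-d,.0405); print(d,avg(),yawnow())
    if avg(2)[0]>.38: break
E
```

```text
(np.float64(0.24142961909929173), np.float64(0.02580844632489419)) 21.3583
1.18 (np.float64(0.5645577070078909), np.float64(0.011528421065017726)) -0.25231011483243426
```

```bash
python3 - <<'E'
from h import *
rep('x'); print(T.current_joints(),T.current_opening())
im=vision.snapshot('side'); save('s8',im); im=vision.snapshot('scene'); save('c8',im)
C=cam('wrist'); im=vision.snapshot('wrist'); save('w8',im);pickle.dump((C,T.current_ee_pos()),open('C8.pkl','wb'))
E
```

```text
x t 21.84 mz 0.0408 yaw -0.252 [0.4857 0.2004] F [ 2.13  4.4  -2.59] M [ 1.262 -0.629  0.559]
[ 2.58801209e-01  2.67505933e-01  1.75186280e+00 -2.43536206e-05
  1.11911338e+00  5.11104356e-01] 0.01570586876520424
```

View pics/s8.png

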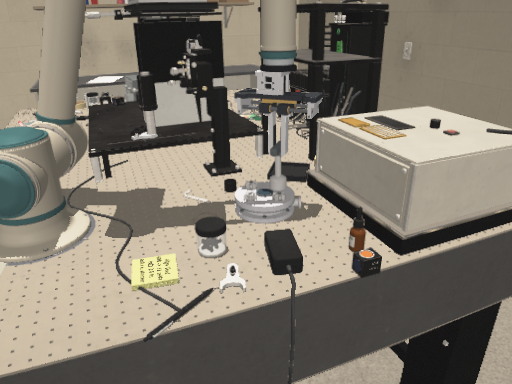

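View pics/w8.png

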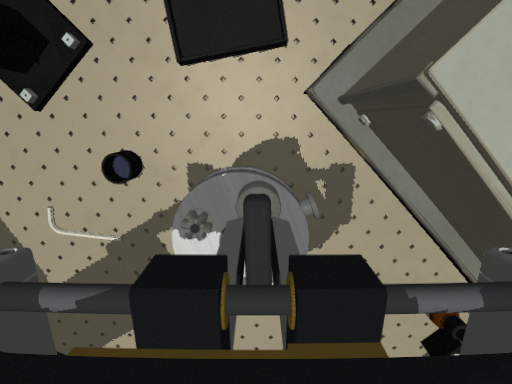

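View pics/c8.png

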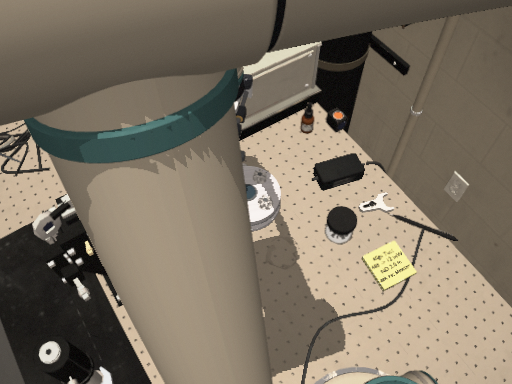

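```bash
python3 - <<'E'
from h import *
k='B'; h=HEAD[k]; y0=np.radians(LOBE[k])
for d in (1.165,1.15,1.13,1.10,1.06):
    turnto(h,y0-d,.0405); r.hold(.06); print(d,round(T.current_torque()[2],3),round(yawnow(),3),T.current_t())
E
```

```text
1.165 0.431 -0.238 22.3
1.15 0.265 -0.223 22.6083
1.13 0.116 -0.204 22.9167
1.1 0.076 -0.175 23.225
1.06 -0.001 -0.136 23.5333
```

```bash
cat >> h.py <<'E'
def hop(k,yaw):
    p=T.current_ee_pos(); r.move_l([p[0],p[1],MZ+.06],vel=.15)
    r.move_l(*pose(HEAD[k],yaw,.060),vel=.2)
E
python3 - <<'E'
from h import *
k='C'; y0=np.radians(LOBE[k])
hop(k,y0-.51); rep('hop'); 
C=cam('wrist'); im=vision.snapshot('wrist'); save('w9',im);pickle.dump((C,T.current_ee_pos()),open('C9.pkl','wb'))
down(k,y0-.51)
if mz()<.043:
    d=tighten(k,y0,.95,1.45,.3)
E
```

```text
hop t 24.41 mz 0.0596 yaw 0.221 [0.4299 0.131 ] F [ 0.87  0.18 -3.56] M [-0.022 -0.155 -0.04 ]
down C guard False t 25.02 mz 0.0409 yaw 0.223 [0.4303 0.1315] F [ 1.44  2.5  -3.96] M [ 0.373 -0.388 -0.013]
0.95 t 25.61 mz 0.0411 yaw -0.215 [0.4311 0.1315] F [ 2.07  2.3  -0.31] M [ 0.744 -0.746  0.04 ]
d 0.98 M 0.119 yaw -0.246
d 1.01 M 0.010 yaw -0.276
d 1.04 M 0.058 yaw -0.306
d 1.07 M 0.058 yaw -0.336
d 1.10 M 0.048 yaw -0.366
d 1.13 M 0.063 yaw -0.396
d 1.16 M 0.077 yaw -0.426
d 1.19 M 0.061 yaw -0.456
d 1.22 M 0.035 yaw -0.486
d 1.25 M 0.224 yaw -0.516
d 1.28 M 0.460 yaw -0.545
end t 28.91 mz 0.0410 yaw -0.545 [0.4313 0.1313] F [ 3.1   2.87 -0.86] M [ 0.853 -1.132  0.46 ]
```

View pics/w9.png

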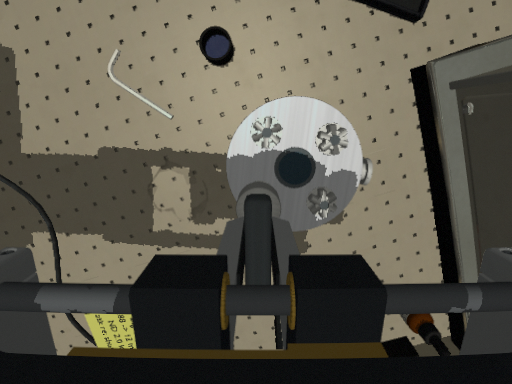

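```bash
python3 - <<'E'
from h import *
k='C'; y0=np.radians(LOBE[k]); turnto(HEAD[k],y0-1.17,.0405); rep('back')
k='A'; y0=np.radians(LOBE[k]+60)
hop(k,y0-.51); rep('hop'); down(k,y0-.51)
if mz()<.043:
    d=tighten(k,y0,1.0,1.45,.3)
    turnto(HEAD[k],y0-d+.11,.0405); rep('back')
    k='D'; y0=np.radians(LOBE[k]+60)
    hop(k,y0-.50); rep('hop')
    C=cam('wrist'); im=vision.snapshot('wrist'); save('w10',im);pickle.dump((C,T.current_ee_pos()),open('C10.pkl','wb'))
    down(k,y0-.50)
    if mz()<.043:
        d=tighten(k,y0,1.0,1.45,.3)
E
```

```text
back t 29.16 mz 0.0407 yaw -0.439 [0.4308 0.1311] F [ 3.71  3.26 -1.18] M [ 0.696 -1.203  0.058]
hop t 30.71 mz 0.0595 yaw 0.681 [0.4223 0.1923] F [-1.64  0.41 -2.89] M [-0.026 -0.1   -0.037]
down A guard False t 31.27 mz 0.0409 yaw 0.682 [0.4226 0.1926] F [-0.37  0.2  -3.57] M [ 0.008 -0.095  0.001]
1.00 t 31.90 mz 0.0407 yaw 0.194 [0.4232 0.193 ] F [ 1.01  1.34 -2.62] M [ 0.286 -0.246 -0.026]
d 1.03 M 0.046 yaw 0.163
d 1.06 M 0.052 yaw 0.133
d 1.09 M 0.023 yaw 0.103
d 1.12 M 0.038 yaw 0.073
d 1.15 M 0.068 yaw 0.043
d 1.18 M 0.156 yaw 0.013
d 1.21 M 0.472 yaw -0.017
end t 34.00 mz 0.0406 yaw -0.017 [0.4231 0.1928] F [ 3.35  1.96 -0.56] M [ 0.638 -0.862  0.472]
back t 34.25 mz 0.0404 yaw 0.089 [0.4227 0.1925] F [ 2.43  0.5  -1.07] M [ 0.402 -0.788  0.038]
hop t 35.46 mz 0.0591 yaw 0.869 [0.4902 0.1382] F [ 0.2   0.68 -1.85] M [ 0.034 -0.129  0.031]
down D guard False t 36.08 mz 0.0409 yaw 0.870 [0.4913 0.1383] F [ 0.18  0.87 -3.33] M [ 0.002 -0.156  0.053]
1.00 t 36.71 mz 0.0407 yaw 0.372 [0.4919 0.1386] F [ 0.37  1.4  -1.39] M [ 0.314 -0.234  0.028]
d 1.03 M 0.066 yaw 0.341
d 1.06 M 0.068 yaw 0.311
d 1.09 M 0.035 yaw 0.281
d 1.12 M 0.024 yaw 0.251
d 1.15 M 0.042 yaw 0.221
d 1.18 M 0.198 yaw 0.191
d 1.21 M 0.560 yaw 0.162
end t 38.81 mz 0.0406 yaw 0.162 [0.4918 0.1383] F [ 2.05  2.97 -0.14] M [ 0.784 -0.815  0.56 ]
```

View pics/w10.png

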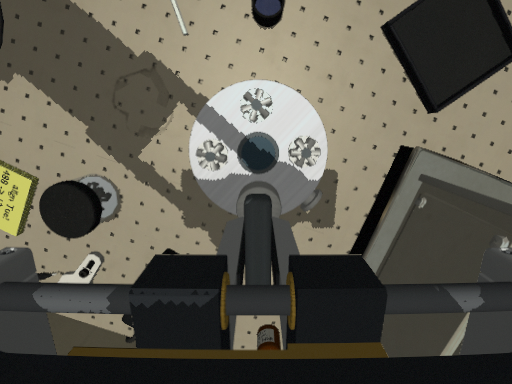

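```bash
python3 - <<'E'
from h import *
k='D'; y0=np.radians(LOBE[k]+60); turnto(HEAD[k],y0-1.10,.0405); rep('back')
p=T.current_ee_pos(); r.move_l([p[0],p[1],.182],vel=.15)
yaw=np.pi/2+.136
r.move_to([.506,.3860,.182],qdown(yaw)); r.hold(.15); rep('over tray')
C=cam('wrist'); im=vision.snapshot('wrist'); save('w11',im); pickle.dump((C,T.current_ee_pos()),open('C11.pkl','wb'))
r.move_l([.506,.3860,.125],vel=.12); r.hold(.1)
g=r.move_l([.506,.3860,.1067],vel=.03,guard=5); print(g); r.hold(.2); rep('down')
im=vision.snapshot('side'); save('s11',im)
cv2.imwrite('pics/s11c.png',cv2.resize(im[110:210,230:350,::-1],None,fx=5,fy=5,interpolation=cv2.INTER_CUBIC))
E
```

```text
back t 39.06 mz 0.0404 yaw 0.267 [0.4915 0.1381] F [ 1.8   2.66 -0.68] M [ 0.495 -0.733  0.113]
over tray t 40.60 mz 0.0809 yaw 1.704 [0.5062 0.3843] F [ 0.44  0.41 -2.23] M [ 0.03  -0.097  0.023]
True
down t 42.15 mz 0.0062 yaw 1.707 [0.5054 0.3858] F [-0.65  0.56  6.1 ] M [ 0.045 -0.144 -0.004]
```

View pics/w11.png

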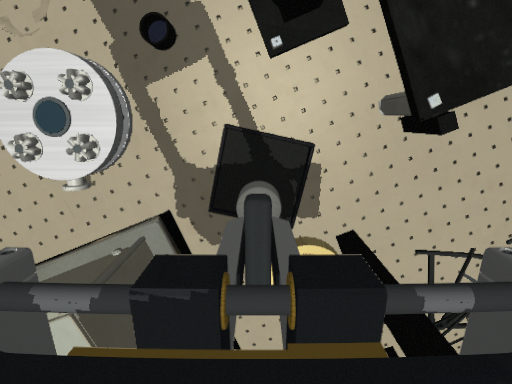

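View pics/s11c.png

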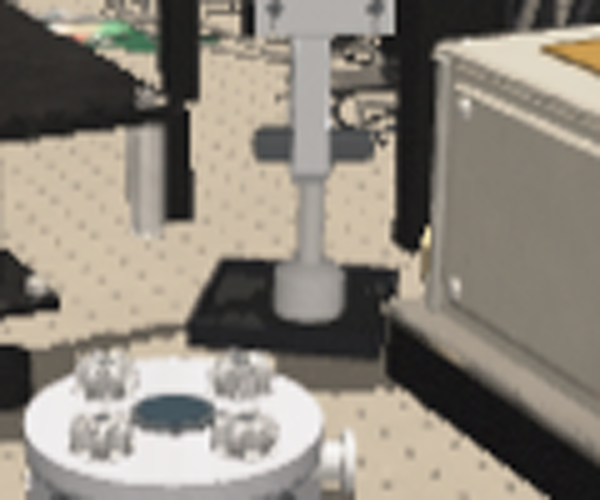

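```bash
python3 - <<'E'
from h import *
print(gripper_to(.05),T.current_opening()); p=T.current_ee_pos()
r.move_l([p[0],p[1],.2],vel=.12); r.hold(.3); rep('up')
C=cam('wrist'); im=vision.snapshot('wrist'); save('w12',im)
print([(np.round(d['at'],4).tolist(),round(d['score'],2)) for d in models.mark_of('wrench','wrist')])
print([(np.round(d['at'],4).tolist(),round(d['score'],2)) for d in models.mark_of('tray','wrist')])
im=vision.snapshot('side'); save('s12',im)
for t in ('wrench','tray','fork','jar','lens_tube'): print(t,[(np.round(d['at'],4).tolist(),round(d['score'],2)) for d in models.mark_of(t,'side')][:2])
rep('')
E
```

```text
False 0.04990668156632537
up t 44.14 mz 0.0985 yaw 1.707 [0.5044 0.3851] F [ 0.03  0.31 -0.27] M [ 0.024 -0.126 -0.014]
[([0.5081, 0.3901, 0.0068], 0.76)]
[([0.5011, 0.3866, -0.0026], 0.78)]
wrench [([0.509, 0.3886, 0.0061], 0.62), ([0.4562, 0.1649, -0.0044], 0.16)]
tray [([0.5012, 0.3853, -0.0015], 0.9)]
fork [([0.4403, -0.0963, -0.0021], 0.88), ([0.4269, 0.1912, 0.0565], 0.72)]
jar [([0.3818, -0.0149, 0.003], 0.57)]
lens_tube [([0.36, 0.255, 0.0004], 0.66)]
 t 44.59 mz 0.0991 yaw 1.707 [0.5045 0.3852] F [0.7  0.24 0.09] M [ 0.098 -0.125 -0.018]
```

View pics/w12.png

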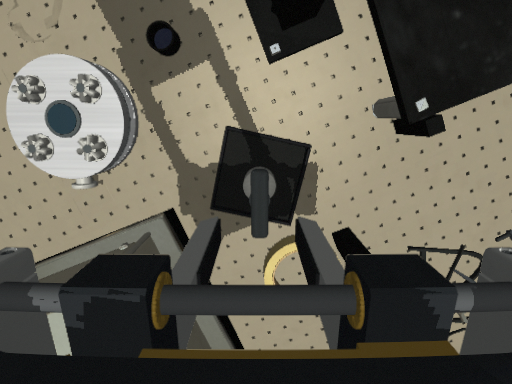

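View pics/s12.png

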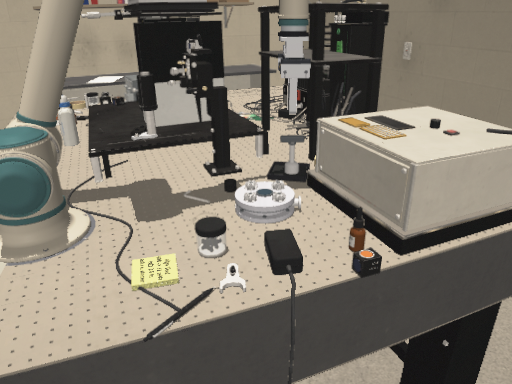

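```bash
python3 -c "
from h import *
r.sign_off(); print(T.current_t())"
```

```text
the job is handed in; nothing more can be done
the job is handed in; nothing more can be done
```

I tightened all four bolts in cross order with the wrench, stood it back in its tray and handed the job in at about 45 s. I had no direct reading of the bolt angles, so the final angles are inferred from torque and wrench travel.

Here A to D are my own labels; A is opposite D, and B is opposite C.

- **First pass:** I went A, D, C, B. The wrench turned 0.58–0.59 rad on each, which is about 0.5 rad at the bolt once the play is taken up. A picture afterwards showed A's lobes turned by about 0.55 rad. The view of C agreed roughly, D's was too oblique to measure well, and I did not check B by picture.
- **Second pass:** I went B, C, A, D in small steps, staying on B after its first turn. Each bolt turned against at most about 0.1 N m, then came up sharply. I stopped at 0.46–0.56 N m, about 0.05 rad past the onset.
- **Wrench:** It stands upright and released on the tray floor, about 9 mm from the tray's centre by the networks. The gripper was clear, with no force on it.
- **Bystanders:** The fork, jar and lens tube are within about 4 mm of where they were first seen, which is the networks' own accuracy.

Two things disagreed:
- **Stop stiffness:** The torque at the stop climbed at about 10 N m per rad, not the 2 stated. I stopped by torque and travel, and the stop came where the stated 1.2 rad and the measured travel put it.
- **Wrist camera:** Its views disagreed by 1–3 mm on the bolt positions. I corrected this with a fit over several pictures and from the side force felt on the first bolt.

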